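# Lock the portafilter into the espresso machine

## Robot

A 6-joint arm with a two-finger parallel gripper is mounted at the origin on the work surface. World frame = base frame: x ahead of the robot, y to its left, z up, the work surface at z = 0. Lengths are in m, angles in rad, forces in N, time in s.
With the tool pointing down it reaches from about 0.275 to 0.725 m from the base axis. Payload 15.9 kg.
Tool frame: the origin (TCP) lies on the centre line of the jaws, within the pads' length; the fingertips stand ahead of it and the grasp point (between the pads) lies 2 mm behind it (tips_ahead is the z of the fingertips in the tool frame, in m); z points along the fingers, y is the line along which they close (so a half turn about z gives the same grasp; the last joint's range is limited). The gripper opens to 85 mm and grips with 20 to 120 N. Pads are 22 mm wide; open, the fingers measure 114 mm over their backs; the gripper's body (76 mm by 85 mm) begins 54 mm behind the grasp point. The pads swing forward as they close: fully open they stand 13 mm farther back than shut.
Start: joints at [-1.284, 0.213, -0.034, 1.323, 0, 1.571], TCP at [0.141, -0.48, 0.248] pointing down, gripper open.
Joint ranges: [-2.98, 2.98], [-0.74, 1.72], [-1.14, 1.35], [-2.1, 2.04], [-1.57, 1.44], [-3.14, 3.14]. Speed limits (rad/s): [1.89, 1.89, 2.39, 2.57, 3.14, 3.14].

## Interface

Orientations are given as a unit quaternion [w, x, y, z].
In Python, from cell import sense, camera, job_done, tips_ahead gives the robot as it stands.
- The arm moves only by the shell command python3 -m creep 'ROWS' [OPENING] [FORCE]. ROWS is JSON, a list that holds one entry, the list of rows, each a list of 6 numbers: the shift along the tool's x, y, z in cm, then the turn, a rotation vector about the tool's x, y, z in rad. A call has 1 to 8 rows; each row shifts and turns the commanded pose from where the row before left it, along the tool's axes as they then stand; what a row does not reach is not made up. A row lasts 1/12 s, in which the tool goes at most 41.7 mm and 7.16 degrees, less where a joint would pass 70% of its speed; a pose out of reach is approached as far as the arm can. A call with a gripper value outside its range is refused whole. OPENING is the closure, from 0 (fully open) to 1 (shut), set as the call begins (- or left out, the last holds). The fingers move at their own pace and stop on an object; FORCE is the grip in N (left out, the last holds). Time passes only in rows, so rows that do not move let the fingers close. It gives the time, the measured TCP pose, the force, the opening and the grip force at its end, in the units of the state.
- sense(): the state, without advancing time (a new reading comes with each control period).
- camera(name): name is "side" or "top" or "wrist"; returns a dict with "color" (400x640x3 uint8, red, green, blue), "fx", "fy", "cx", "cy" (pixels), "rvec" (rotation vector, rad) and "tvec" (3), from world to camera coordinates, as OpenCV has them. Camera axes: x right, y down, z forward; pixel columns grow to the right and rows downward; lengths in m; the calibration is good to about 2 mm. A picture is of the moment at which its call begins. There is no depth.
- job_done(): hands the job in; it is judged then, once.
The state is a dict: "time_s": time; "joints": joint angles; "qd": joint speeds; "tau": joint torques, N m; "tool_pos": TCP position; "eef_rot": TCP orientation; "force": force on the tool from outside, world axes, zero at the start; "torque": the same for the moment, N m; "grip_width": finger opening in m; "grasp_force": force on a finger pad.
Only numpy, scipy, OpenCV 4.12 (cv2) and the standard library are available. Lean on these libraries where they do the work, as an engineer would, in place of code of your own. Each camera call takes 0.05 s, during which the arm holds its last target. There are 200 camera calls.

## Task

Take the wooden-handled portafilter from the stand and fit it up into the espresso machine's group: enter it with the handle at the green mark, then twist it until the handle is at the red mark, straight out from the machine's front, so that its lugs lock, and let go so that it hangs there by itself. Leave the black-handled portafilter in the stand.

Things in the scene. Friction and masses are not known exactly. Their poses are not given: they have to be found in the camera images.
- portafilter: Portafilter with WOODEN handle, 0.22 kg. Steel cup-shaped head, 56 across, 55 tall; origin at centre of its underside, z up. 3 lugs at 120 deg, 5 thick, 16 wide, flush with the top, reach 44 from the axis, one over the handle. Handle along own -x: flat-sided bar 24 wide, 24 high, 55 to 200 out, centre line 20 above origin. Head is heavy: grip the handle from above 125 out, 60 N or more.
- blind_portafilter: Portafilter of the same shape, size and axes, but with a BLACK handle and a closed rubber top, for cleaning only; to be left in place. The two stand parallel in the stand's two cradles, heads 150 mm apart; either may be in either cradle.
- stand: Fixed dark wooden stand, 260 x 270 mm, base 12 mm high. Two cradles, 11 deep with 3 play, at its own y = +75 and -75 mm (origin: between them, on the table), hold the heads upright with origins 35 mm above the table; handles point along the stand's -x, each lying on a post 12 thick, 178 mm out from the head. Below the handle 35 mm are free. Lift out straight up.
- group (a point): Mount: steel collar 110 across on the espresso machine, open below; point: centre of its underside; z up, -x straight out from machine. Ledge tops 6 above it, ceiling 21. Lugs pass (5 play) when handle is 60 deg clockwise (from above) of -x, +-10 (green dot); then with origin 40 to 32 below the point twist 60 deg counterclockwise to -x (red dot; stop 8 deg on). Hangs with origin 44 below. All mm.

How it is judged:
By the outcome, as a careful person would: the job done as asked, in the order asked, and still so for the second after the job is handed in, with the robot touching nothing.
It also fails if it takes over 42 s, if anything falls off the work surface, if the arm or the gripper's body presses on something with over 40 N, if the wrist force passes 120 N, or if a joint passes its speed limit or range.

## Working session

There is one attempt and no reset: what is moved stays moved. The work goes in short steps, Python scripts to look and compute and a shell command to move; the robot and the scene stay as the last step left them, time stands still between calls to the robot, and variables do not carry over. Pictures are saved under pics/ and viewed, at most 10 in all, crops included, and the job is handed in when it is done.

```bash
mkdir -p pics; cat > h.py <<'E'
from cell import sense, camera, job_done, tips_ahead
import numpy as np, cv2
from scipy.spatial.transform import Rotation as R
def save(c,n): cv2.imwrite('pics/'+n,c['color'][:,:,::-1])
def ray(c,u,v):
    Rm=cv2.Rodrigues(np.array(c['rvec'],float))[0]; t=np.array(c['tvec'],float).ravel()
    o=-Rm.T@t; d=Rm.T@np.array([(u-c['cx'])/c['fx'],(v-c['cy'])/c['fy'],1.]); return o,d
def onz(c,u,v,z):
    o,d=ray(c,u,v); return o+d*(z-o[2])/d[2]
def proj(c,P):
    return cv2.projectPoints(np.array(P,float).reshape(-1,1,3),np.array(c['rvec'],float),np.array(c['tvec'],float),np.array([[c['fx'],0,c['cx']],[0,c['fy'],c['cy']],[0,0,1.]]),None)[0].reshape(-1,2)
E
python3 - <<'E'
from h import *
import pickle
cs={n:camera(n) for n in('top','side')}
pickle.dump(cs,open('cs.pkl','wb'))
for n in cs: save(cs[n],n+'1.png'); o,d=ray(cs[n],320,200); print(n,o,d,cs[n]['fx'])
s=sense(); print({k:np.round(v,3) for k,v in s.items()},tips_ahead)
E
```

```text
top [ 0.43249358 -0.03801223  1.0562631 ] [ 0.10796186  0.00747069 -0.99443124] 485.04082830676805
side [0.29314616 0.37068572 0.61288154] [ 0.33479556 -0.60274719 -0.7244337 ] 430.113365029971
{'time_s': np.float64(0.1), 'joints': array([-1.284,  0.213, -0.035,  1.323, -0.   ,  1.571]), 'qd': array([ 0.003, -0.001, -0.   , -0.   ,  0.002,  0.   ]), 'tau': array([ 0.0000e+00, -6.8725e+01,  4.8781e+01,  1.2000e-02, -0.0000e+00,
       -0.0000e+00]), 'tool_pos': array([ 0.141, -0.479,  0.248]), 'eef_rot': array([-0.   ,  0.99 ,  0.143, -0.   ]), 'force': array([ 0.212, -0.519, -0.027]), 'torque': array([-0.049, -0.008, -0.062]), 'grasp_force': np.float64(0.0), 'grip_width': np.float64(0.086)} 0.017
```

View pics/top1.png

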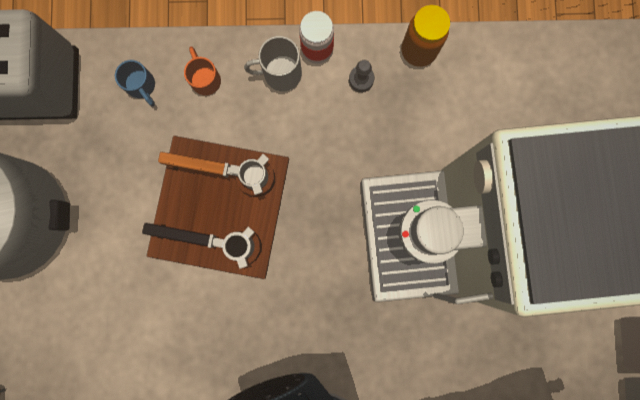

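View pics/side1.png

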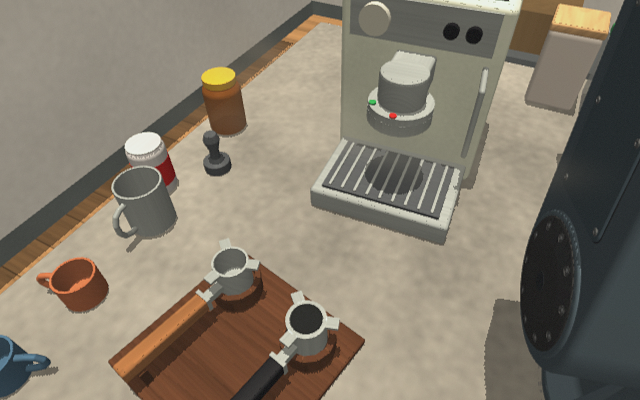

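The top view shows the wooden portafilter with its head at about (253,174) and handle end at (160,158), the black one's head at (238,246), and the group collar at about (432,232). In the side view the collar is at about (402,103). I'll enlarge these areas for more precise pixel positions.

```bash
python3 - <<'E'
from h import *
import pickle
cs=pickle.load(open('cs.pkl','rb'))
def crop(n,u,v,w,h,s): return cv2.resize(cs[n]['color'][v:v+h,u:u+w,::-1],None,fx=s,fy=s,interpolation=cv2.INTER_CUBIC)
a=crop('top',150,130,130,100,3); a2=crop('top',380,180,130,100,3)
b=crop('side',110,230,160,170,3)[:300,:390]; b2=crop('side',340,50,130,100,3)
cv2.imwrite('pics/mix.png',np.vstack([np.hstack([a,a2]),np.hstack([b,b2])]))
E
```

```text
(no output)
```

View pics/mix.png

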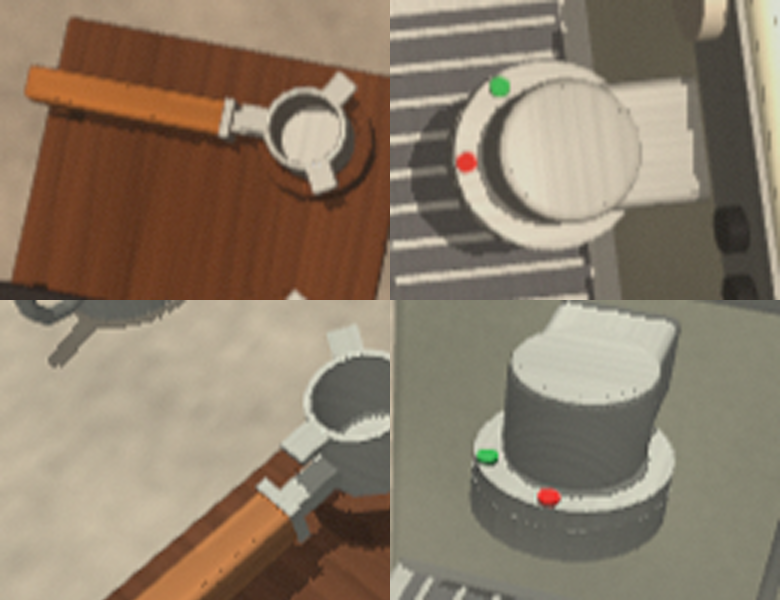

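```bash
cat > est.py <<'E'
from h import *
import pickle
from scipy.optimize import least_squares
cs=pickle.load(open('cs.pkl','rb')); T,S=cs['top'],cs['side']
tp=lambda x,y:(150+x/3,130+y/3)
tg=lambda x,y:(380+(x-390)/3,180+y/3)
sp=lambda x,y:(110+x/3,230+(y-300)/3)
sg=lambda x,y:(340+(x-390)/3,50+(y-300)/3)
L=lambda a:[44*np.cos(np.radians(a)),44*np.sin(np.radians(a)),55]
loc=[(T,L(60),tp(349.5,79)),(T,L(-60),tp(325.5,190)),(T,[0,0,55],tp(307,128)),(S,L(60),sp(342,329.5)),(S,L(180),sp(290.5,453)),(T,[-200,12,32],tp(29,67))]
def f(p,z=.035,full=False):
    r=[]
    for c,l,uv in loc:
        P=R.from_euler('z',p[2]).apply(np.array(l)/1e3)+[p[0],p[1],z]
        r.append(proj(c,P)[0]-np.array(uv))
    return np.ravel(r)
q=least_squares(f,[.2,.1,0.]); print('pf',q.x,np.degrees(q.x[2]),q.fun.reshape(-1,2).round(1))
def tri(a,b):
    (o1,d1),(o2,d2)=ray(T,*a),ray(S,*b)
    A=np.stack([d1,-d2],1); k=np.linalg.lstsq(A,o2-o1,rcond=None)[0]
    p,q=o1+k[0]*d1,o2+k[1]*d2; return (p+q)/2,np.linalg.norm(p-q)
g,e=tri(tg(499,87),sg(487,456)); r,e2=tri(tg(466,161),sg(548,497)); print('green',g,e,'red',r,e2)
z=(g[2]+r[2])/2
c=onz(T,*tg(547,154),z); print('centre',c)
v=r-c;print('ang red+180',np.degrees(np.arctan2(-v[1],-v[0])),np.hypot(*v[:2])); v=g-c;print('green+180',np.degrees(np.arctan2(-v[1],-v[0])),np.hypot(*v[:2]))
for u,w in((453,154),(545,60),(548,248)): print(np.hypot(*(onz(T,*tg(u,w),z)-c)[:2]))
a=onz(T,361,181,.03);b=onz(T,376,299,.03);print('tray perp',np.degrees(np.arctan2(b[0]-a[0],-(b[1]-a[1]))))
# underside: project candidate circle bottoms in side view
th=np.linspace(0,2*np.pi,361)
for zz in np.arange(z-.05,z+.005,.005):
    C=proj(S,np.c_[c[0]+.055*np.cos(th),c[1]+.055*np.sin(th),0*th+zz]); i=C[:,1].argmax(); print(round(zz,4),'bottom crop',(C[i]-[340,50])*3+[390,300],'left',((C[:,0].min()-340)*3+390).round(1),'right',((C[:,0].max()-340)*3+390).round(1))
E
python3 est.py
```

```text
pf [ 0.59528142  0.10578628 -1.76628069] -101.20042923882616 [[-0.6 -0.2]
 [ 0.3 -0.3]
 [-0.7 -0. ]
 [ 0.1 -0.4]
 [ 0.9  0. ]
 [-0.4 -0.5]]
green [ 0.5057559 -0.2001333  0.2098938] 0.0006487540363036916 red [ 0.46255869 -0.17960232  0.20955489] 0.00010431442799275445
centre [ 0.46580487 -0.22687938  0.20972435]
ang red+180 -86.07207271768675 0.047388377712153505
green+180 -146.19880591366686 0.04807740975947271
0.05476863080313323
0.055042942336341966
0.054427040784769315
tray perp -84.23270419791343
0.1597 bottom crop [572.8865891  584.37261503] left 468.3 right 660.0
0.1647 bottom crop [573.9447557  577.22076131] left 468.8 right 661.5
0.1697 bottom crop [575.01389042 569.99477712] left 469.3 right 662.9
0.1747 bottom crop [576.09416468 562.6935039 ] left 469.8 right 664.4
0.1797 bottom crop [577.18575349 555.3157588 ] left 470.3 right 665.9
0.1847 bottom crop [578.28883554 547.86033408] left 470.8 right 667.4
0.1897 bottom crop [579.40359331 540.32599643] left 471.4 right 668.9
0.1947 bottom crop [580.53021316 532.71148627] left 471.9 right 670.4
0.1997 bottom crop [581.66888543 525.01551711] left 472.4 right 672.0
0.2047 bottom crop [582.81980458 517.23677474] left 472.9 right 673.6
0.2097 bottom crop [583.98316925 509.37391657] left 473.5 right 675.1
0.2147 bottom crop [585.1591824  501.42557079] left 474.0 right 676.7
```

```bash
cat > go.py <<'E'
# usage: go.py x y z yaw_of_tool_x_deg : remaining shift (cm, tool axes now) and turn (rad)
from h import *
import sys
s=sense(); q=np.array(s['eef_rot']); Rt=R.from_quat(q[[1,2,3,0]])
x,y,z,yaw=map(float,sys.argv[1:5])
Rg=R.from_euler('z',yaw,degrees=True)*R.from_euler('x',180,degrees=True)
d=np.array([x,y,z])-s['tool_pos']
print('t',s['time_s'],'pos',np.round(s['tool_pos'],4),'xyaw',np.degrees(np.arctan2(*Rt.as_matrix()[[1,0],0])).round(2))
print('shift cm',(Rt.inv().apply(d)*100).round(2),'in goal axes',(Rg.inv().apply(d)*100).round(2),'turn',(Rt.inv()*Rg).as_rotvec().round(3))
print('F',np.round(s['force'],1),'T',np.round(s['torque'],2),'w',s['grip_width'],'gf',s['grasp_force'])
E
python3 go.py 0.30 -0.10 0.25 78.8; python3 go.py 0.6195 0.2284 0.15 78.8
```

```text
t 0.1 pos [ 0.1414 -0.4793  0.2479] xyaw 16.43
shift cm [ 25.95 -31.89  -0.18] in goal axes [40.29  8.19 -0.21] turn [-1.000e-03 -0.000e+00 -1.089e+00]
F [ 0.2 -0.5 -0. ] T [-0.05 -0.01 -0.06] w 0.08560305356852721 gf 0.0
t 0.1 pos [ 0.1414 -0.4793  0.2479] xyaw 16.43
shift cm [ 65.88 -54.35   9.84] in goal axes [78.71 33.16  9.79] turn [-1.000e-03 -0.000e+00 -1.089e+00]
F [ 0.2 -0.5 -0. ] T [-0.05 -0.01 -0.06] w 0.08560305356852721 gf 0.0
```

```bash
python3 -m creep '[[[1.85,-2.28,0,0,0,0],[1.85,-2.28,0,0,0,0],[1.85,-2.28,0,0,0,0],[1.85,-2.28,0,0,0,0],[1.85,-2.28,0,0,0,0],[1.85,-2.28,0,0,0,0],[1.85,-2.28,0,0,0,0]]]' 0 100
python3 -m creep '[[[1.85,-2.28,0,0,0,0],[1.85,-2.28,0,0,0,0],[1.85,-2.28,0,0,0,0],[1.85,-2.28,0,0,0,0],[1.85,-2.28,0,0,0,0],[1.85,-2.28,0,0,0,0],[1.85,-2.28,0,0,0,0]]]'
python3 -m creep '[[[0,0,0,0,0,-0.12],[0,0,0,0,0,-0.12],[0,0,0,0,0,-0.12],[0,0,0,0,0,-0.12],[0,0,0,0,0,-0.12],[0,0,0,0,0,-0.12],[0,0,0,0,0,-0.12],[0,0,0,0,0,-0.12]]]'
python3 go.py 0.6195 0.2284 0.15 78.8
```

```text
time_s: 0.68
tool_pos: [0.2206, -0.2884, 0.2481]
eef_rot: [-0.0, 0.99, 0.143, -0.0]
force: [0.7, 0.7, -0.6]
grip_width: 0.0856
grasp_force: 0.0
time_s: 1.27
tool_pos: [0.2996, -0.0987, 0.2483]
eef_rot: [0.0, 0.99, 0.143, 0.0]
force: [0.8, -1.6, -0.4]
grip_width: 0.0856
grasp_force: 0.0
time_s: 1.93
tool_pos: [0.2994, -0.1001, 0.2481]
eef_rot: [-0.0, 0.81, 0.586, -0.0]
force: [0.8, -0.7, 0.0]
grip_width: 0.0853
grasp_force: 0.0
t 1.9333 pos [ 0.2994 -0.1001  0.2481] xyaw 71.78
shift cm [41.21 20.14  9.81] in goal axes [38.44 25.02  9.81] turn [-0.    -0.    -0.123]
F [ 0.8 -0.7  0. ] T [-0.03 -0.    0.02] w 0.08532017407533378 gf 0.0
```

```bash
python3 -m creep '[[[0,0,0,0,0,-0.123],[2.4,1.56,0.61,0,0,0],[2.4,1.56,0.61,0,0,0],[2.4,1.56,0.61,0,0,0],[2.4,1.56,0.61,0,0,0],[2.4,1.56,0.61,0,0,0],[2.4,1.56,0.61,0,0,0],[2.4,1.56,0.61,0,0,0]]]'
python3 -m creep '[[[2.4,1.56,0.61,0,0,0],[2.4,1.56,0.61,0,0,0],[2.4,1.56,0.61,0,0,0],[2.4,1.56,0.61,0,0,0],[2.4,1.56,0.61,0,0,0],[2.4,1.56,0.61,0,0,0],[2.4,1.56,0.61,0,0,0],[2.4,1.56,0.61,0,0,0]]]'
python3 -m creep '[[[2.4,1.56,0.61,0,0,0],[0,0,0,0,0,0]]]'
python3 go.py 0.6195 0.2284 0.053 78.8
python3 - <<'E'
from h import *
c=camera('wrist'); save(c,'w1.png')
c=camera('top'); save(c,'t2.png')
E
```

```text
time_s: 2.6
tool_pos: [0.4407, 0.044, 0.205]
eef_rot: [-0.0, 0.774, 0.633, -0.0]
force: [0.8, -0.8, 0.0]
grip_width: 0.0855
grasp_force: 0.0
time_s: 3.27
tool_pos: [0.6013, 0.207, 0.156]
eef_rot: [-0.0, 0.774, 0.633, -0.0]
force: [0.5, -0.3, 0.3]
grip_width: 0.0857
grasp_force: 0.0
time_s: 3.43
tool_pos: [0.6222, 0.2292, 0.1476]
eef_rot: [-0.001, 0.774, 0.633, -0.001]
force: [0.8, 1.8, -0.1]
grip_width: 0.0854
grasp_force: 0.0
t 3.4333 pos [0.6222 0.2292 0.1476] xyaw 78.59
shift cm [-0.12 -0.22  9.46] in goal axes [-0.13 -0.25  9.46] turn [-0.002  0.001 -0.004]
F [ 0.8  1.8 -0.1] T [ 0.05 -0.09  0.02] w 0.08544062865194547 gf 0.0
```

View pics/w1.png

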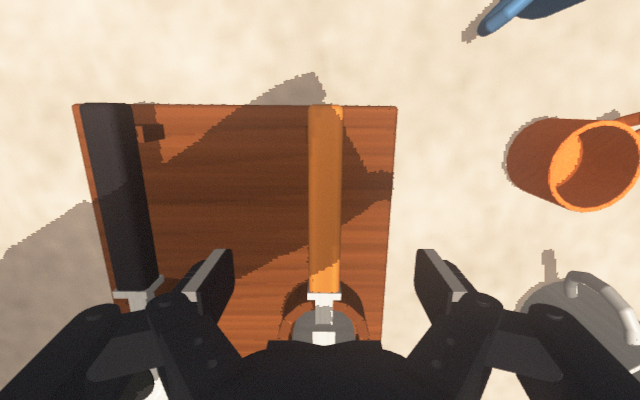

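The handle runs vertically between the open fingers. Its top edges are at x≈308–342, its far end is at row 105, and its ferrule is at row 295. I'll turn these pixels into positions.

```bash
python3 - <<'E'
from h import *
c=camera('wrist')
for uv in((308,106),(342,106),(309,290),(341,290)):
    p=onz(c,*uv,.067); print(uv,p.round(4))
P0=np.array([.5953,.1058,.035])
for l in([-200,12,32],[-200,-12,32],[-60,12,32],[-60,-12,32]): print(proj(c,R.from_euler('z',-101.2,degrees=True).apply(np.array(l)/1e3)+P0).round(1))
s=sense();a=R.from_quat(np.array(s['eef_rot'])[[1,2,3,0]]); print('tcp px',proj(c,[s['tool_pos']]), proj(c,[s['tool_pos']+a.apply([0,0,.1])]))
E
```

```text
(308, 106) [0.6248 0.2999 0.067 ]
(342, 106) [0.6465 0.2955 0.067 ]
(309, 290) [0.5965 0.1662 0.067 ]
(341, 290) [0.6209 0.1613 0.067 ]
[[339.9  99.6]]
[[302.8  99.8]]
[[338.  289.3]]
[[307.1 289.4]]
tcp px [[323.39872492 271.6141262 ]] [[323.75789397 205.42952889]]
```

```bash
python3 -m creep '[[[-0.12,-0.07,1.8,0,0,0],[0,0,1.8,0,0,0],[0,0,1.8,0,0,0],[0,0,1.8,0,0,0],[0,0,1.4,0,0,0],[0,0,0.86,0,0,0],[0,0,0,0,0,0]]]'
python3 go.py 0.6195 0.2284 0.053 78.8
python3 -m creep '[[[0,0,0,0,0,0],[0,0,0,0,0,0],[0,0,0,0,0,0],[0,0,0,0,0,0],[0,0,0,0,0,0],[0,0,0,0,0,0],[0,0,0,0,0,0],[0,0,0,0,0,0]]]' 1 100
python3 go.py 0.6195 0.2284 0.053 78.8
```

```text
time_s: 4.17
tool_pos: [0.6187, 0.2243, 0.0549]
eef_rot: [-0.0, 0.775, 0.632, -0.001]
force: [0.2, -0.3, -0.0]
grip_width: 0.085
grasp_force: 0.0
t 4.1667 pos [0.6187 0.2243 0.0549] xyaw 78.45
shift cm [0.42 0.   0.19] in goal axes [0.42 0.   0.19] turn [-0.002  0.001 -0.006]
F [ 0.2 -0.3 -0. ] T [-0.02 -0.05  0.  ] w 0.08495435381959746 gf 0.0
time_s: 4.83
tool_pos: [0.6204, 0.2254, 0.057]
eef_rot: [0.0, 0.774, 0.633, 0.001]
force: [-0.8, -0.3, 7.1]
grip_width: 0.0223
grasp_force: 98.9
t 4.8333 pos [0.6204 0.2254 0.057 ] xyaw 78.48
shift cm [ 0.27 -0.14  0.4 ] in goal axes [ 0.28 -0.14  0.4 ] turn [ 0.001 -0.001 -0.006]
F [-0.8 -0.3  7.1] T [-0.13  0.2   0.02] w 0.022288429493201322 gf 98.87109875679016
```

```bash
python3 -m creep '[[[0,0,-0.5,0,0,0],[0,0,-0.8,0,0,0],[0,0,-1.2,0,0,0],[0,0,-2,0,0,0],[0,0,-2.5,0,0,0],[0,0,-2.5,0,0,0],[0,0,-2,0,0,0],[0,0,0,0,0,0]]]'
python3 go.py 0.6195 0.2284 0.16 78.8
python3 - <<'E'
from h import *
a=camera('side');b=camera('top'); import pickle; pickle.dump((a,b,sense()),open('held.pkl','wb'))
i=np.hstack([cv2.resize(a['color'][150:350,130:330],(400,400),interpolation=2),cv2.resize(b['color'][100:250,130:280],(400,400),interpolation=2)])
cv2.imwrite('pics/held.png',i[:,:,::-1])
E
```

```text
time_s: 5.5
tool_pos: [0.6215, 0.2259, 0.1763]
eef_rot: [0.001, 0.774, 0.633, 0.003]
force: [1.1, 0.2, -1.3]
grip_width: 0.0223
grasp_force: 98.2
t 5.5 pos [0.6215 0.2259 0.1763] xyaw 78.48
shift cm [ 0.2  -0.25  1.63] in goal axes [ 0.21 -0.24  1.63] turn [ 0.005 -0.003 -0.006]
F [ 1.1  0.2 -1.3] T [ 0.25 -0.14  0.11] w 0.02230991787299887 gf 98.20110440254211
```

View pics/held.png

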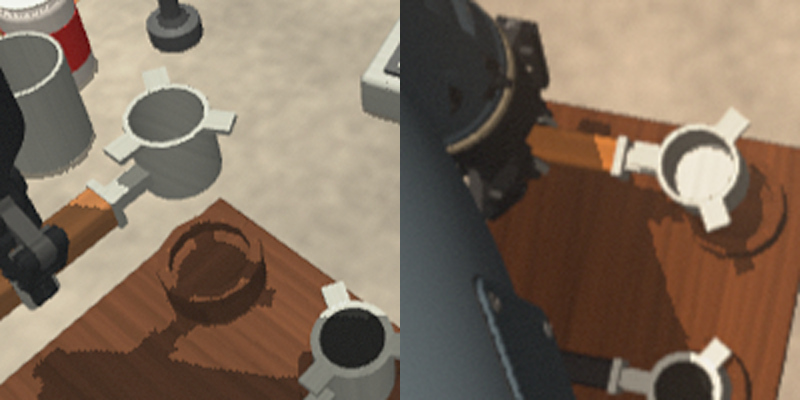

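The head hangs clear of the cradle, roughly level. Side-crop lug tips are at (154,70), (233,122) and (112,152), and top-crop tips at (741,116) and (718,226). I'll fit the pose in the hand.

```bash
cat > hfit.py <<'E'
from h import *
import pickle
from scipy.optimize import least_squares
S,T,s=pickle.load(open('held.pkl','rb'))
sp=lambda x,y:(130+x/2,150+y/2); tp=lambda x,y:(130+(x-400)*.375,100+y*.375)
L=lambda a:[44*np.cos(np.radians(a)),44*np.sin(np.radians(a)),55]
loc=[(S,L(60),sp(154.5,69.5)),(S,L(-60),sp(233,121)),(S,L(180),sp(112,153)),(S,[0,0,55],sp(166,113)),(T,L(60),tp(741,116.5)),(T,L(-60),tp(718,226)),(T,[0,0,55],tp(700,165))]
Rt=R.from_quat(np.array(s['eef_rot'])[[1,2,3,0]]); flip=R.from_euler('x',180,degrees=True)
def pose(p):  # p: origin world, euler zyx deg
    return R.from_euler('ZYX',p[3:],degrees=True),p[:3]
def f(p):
    r,o=pose(p); return np.r_[np.ravel([proj(c,r.apply(np.array(l)/1e3)+o)[0]-np.array(u) for c,l,u in loc]),p[4]*.15,p[5]*.3]
q=least_squares(f,[.596,.104,.155,-101.2,0,0],x_scale=[.01,.01,.01,1,1,1])
print(q.x.round(4)); print(q.fun[:-2].reshape(-1,2).round(1))
r,o=pose(q.x); print('origin in tool mm',(Rt.inv().apply(o-s['tool_pos'])*1e3).round(1),'tool x yaw',np.degrees(np.arctan2(*Rt.as_matrix()[[1,0],0])))
E
python3 hfit.py
```

```text
[   0.5959    0.1077    0.1542 -101.9937    1.4685   -0.532 ]
[[ 0.5 -0. ]
 [ 0.4  0. ]
 [-0.   0.1]
 [ 0.8  0.1]
 [ 0.  -0.9]
 [-0.1 -0.3]
 [-1.2 -0.8]]
origin in tool mm [-120.2   -0.4   17.5] tool x yaw 78.48301888696588
```

```bash
python3 go.py 0.572 -0.03 0.125 34; python3 - <<'E'
from h import *
from math import *
s=sense(); a=R.from_quat(np.array(s['eef_rot'])[[1,2,3,0]]).as_euler('xyz',degrees=True); print(a)
E
```

```text
t 5.6 pos [0.6203 0.2254 0.1719] xyaw 78.48
shift cm [-25.99   0.36   4.67] in goal axes [-18.28  18.48   4.69] turn [ 0.001 -0.001  0.776]
F [ 0.4  0.1 -3.1] T [0.24 0.02 0.03] w 0.022633648545766917 gf 98.19227457046509
[ 1.79927239e+02 -5.00001316e-02  7.84830189e+01]
```

```bash
python3 -m creep '[[[-1.2,0.03,0,0,0,0],[-2.2,0.03,0,0,0,0],[-2.4,0.03,0,0,0,0],[-2.4,0.03,0.3,0,0,0],[-2.4,0.03,0.5,0,0,0],[-2.4,0.03,0.5,0,0,0],[-2.4,0.03,0.5,0,0,0],[-2.4,0.03,0.5,0,0,0]]]'
python3 -m creep '[[[-2.4,0.03,0.5,0,0,0],[-2.4,0.03,0.6,0,0,0],[-2.2,0.03,0.7,0,0,0],[-1.2,0.03,0.55,0,0,0],[0,0,0,0,0,0.07],[0,0,0,0,0,0.1],[0,0,0,0,0,0.11],[0,0,0,0,0,0.11]]]'
python3 -m creep '[[[0,0,0,0,0,0.11],[0,0,0,0,0,0.11],[0,0,0,0,0,0.1],[0,0,0,0,0,0.066],[0,0,0,0,0,0],[0,0,0,0,0,0],[0,0,0,0,0,0]]]'
python3 go.py 0.5661 -0.1592 0.122 34
```

```text
time_s: 6.27
tool_pos: [0.5852, 0.0487, 0.1466]
eef_rot: [-0.001, 0.775, 0.633, -0.001]
force: [0.3, 0.0, -2.0]
grip_width: 0.0224
grasp_force: 98.1
time_s: 6.93
tool_pos: [0.5707, -0.0304, 0.1236]
eef_rot: [-0.0, 0.884, 0.468, -0.001]
force: [-1.0, -0.1, -2.2]
grip_width: 0.0228
grasp_force: 98.2
time_s: 7.52
tool_pos: [0.5711, -0.0302, 0.1242]
eef_rot: [-0.0, 0.956, 0.294, -0.0]
force: [-0.3, -0.4, -2.0]
grip_width: 0.0225
grasp_force: 98.2
t 7.5167 pos [ 0.5711 -0.0302  0.1242] xyaw 34.16
shift cm [-7.66 10.39  0.22] in goal axes [-7.63 10.41  0.22] turn [-0.     0.001  0.003]
F [-0.3 -0.4 -2. ] T [ 0.12 -0.18 -0.04] w 0.02246159390886111 gf 98.18464279174805
```

```bash
python3 -m creep '[[[-0.8,1.1,0,0,0,0],[-1.3,1.75,0,0,0,0],[-1.4,1.9,0.1,0,0,0],[-1.4,1.9,0.1,0,0,0],[-1.3,1.75,0,0,0,0],[-1.0,1.4,0,0,0,0],[-0.45,0.6,0,0,0,0],[0,0,0,0,0,0]]]'
python3 -m creep '[[[0,0,0,0,0,0],[0,0,0,0,0,0],[0,0,0,0,0,0]]]'
python3 go.py 0.5661 -0.1592 0.122 34
python3 - <<'E'
from h import *
a=camera('side');b=camera('top'); import pickle; pickle.dump((a,b,sense()),open('under.pkl','wb'))
i=cv2.resize(a['color'][40:190,310:510],(800,600),interpolation=2)
cv2.imwrite('pics/under.png',i[:,:,::-1])
E
```

```text
time_s: 8.18
tool_pos: [0.5659, -0.1611, 0.1224]
eef_rot: [0.0, 0.956, 0.292, -0.0]
force: [0.8, -0.4, -2.7]
grip_width: 0.0228
grasp_force: 98.3
time_s: 8.43
tool_pos: [0.5663, -0.1583, 0.1226]
eef_rot: [-0.0, 0.956, 0.293, -0.0]
force: [0.0, -0.6, -3.0]
grip_width: 0.0226
grasp_force: 98.3
t 8.4333 pos [ 0.5663 -0.1583  0.1226] xyaw 34.1
shift cm [-0.07  0.06  0.06] in goal axes [-0.07  0.06  0.06] turn [-0.    -0.     0.002]
F [ 0.  -0.6 -3. ] T [ 0.1  -0.18 -0.04] w 0.02259768530430491 gf 98.25368285179138
```

View pics/under.png

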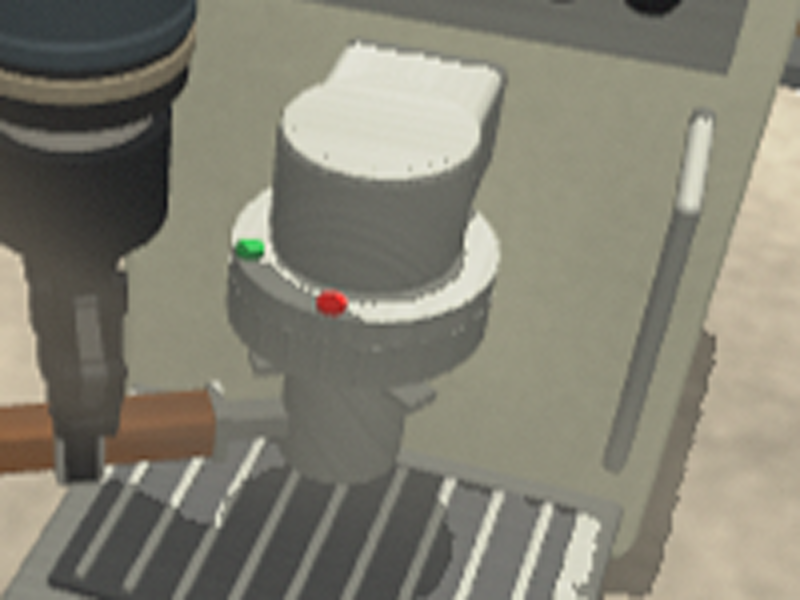

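The head is below the collar with its handle towards green. In the crop the cup's sides are at x≈286 and 402, its lowest rim is at (340,485), and the right lug's tip is at about (432,397). The collar's lower edge is at about y=386. I'll compare these with the prediction.

```bash
python3 - <<'E'
from h import *
import pickle
S,T,s=pickle.load(open('under.pkl','rb'))
px=lambda P:(proj(S,P)-[310,40])*4
yaw=R.from_euler('z',-146,degrees=True)
o=np.array(s['tool_pos'])+yaw.apply([.121,0,0])-[0,0,.0215]; print('o',o)
th=np.linspace(0,2*np.pi,181)
C=px(np.c_[.028*np.cos(th),.028*np.sin(th),0*th]+o); print('bottom circle L,R,low',C[:,0].min(),C[:,0].max(),C[C[:,1].argmax()])
for a in(60,-60,180):
  for w in(-8,8):
    for z in(50,55):
      print(a,w,z,px([yaw.apply((R.from_euler('z',a,degrees=True).apply([44,w,0])+[0,0,z])/1e3)+o]).round(0))
for z in(.175,.177,.179,.181):
    C=px(np.c_[.4658+.055*np.cos(th),-.2269+.055*np.sin(th),0*th+z]); print(z,C[:,0].min(),C[:,0].max(),C[C[:,1].argmax()])
E
```

```text
o [ 0.46608778 -0.22610126  0.10114837]
bottom circle L,R,low 274.8436281904717 397.7869845053051 [341.57829495 483.95664105]
60 -8 50 [[393. 304.]]
60 -8 55 [[395. 295.]]
60 8 50 [[359. 297.]]
60 8 55 [[360. 287.]]
-60 -8 50 [[406. 413.]]
-60 -8 55 [[408. 404.]]
-60 8 50 [[433. 398.]]
-60 8 55 [[435. 389.]]
180 -8 50 [[246. 352.]]
180 -8 55 [[246. 343.]]
180 8 50 [[253. 375.]]
180 8 55 [[253. 365.]]
0.175 226.49710114351547 486.01411576488545 [368.2345481  389.69325879]
0.177 226.76622909673824 486.8054906768905 [368.81529089 385.76853894]
0.179 227.0364219948965 487.6000364347401 [369.39846482 381.82738916]
0.181 227.30768617153467 488.3977721338965 [369.9840852  377.86970606]
```

```bash
python3 -m creep '[[[-0.05,0.06,-0.4,0,0,0],[0,0,-0.5,0,0,0],[0,0,-0.5,0,0,0],[0,0,-0.3,0,0,0],[0,0,-0.3,0,0,0],[0,0,-0.3,0,0,0],[0,0,0,0,0,0]]]'
python3 -m creep '[[[0,0,-0.25,0,0,0],[0,0,-0.25,0,0,0],[0,0,-0.25,0,0,0],[0,0,-0.25,0,0,0],[0,0,0,0,0,0]]]'
python3 go.py 0.5661 -0.1592 0.1625 34
```

```text
time_s: 9.12
tool_pos: [0.5665, -0.1601, 0.1463]
eef_rot: [0.0, 0.956, 0.293, 0.0]
force: [-0.7, 0.3, -2.7]
grip_width: 0.0227
grasp_force: 98.2
time_s: 9.53
tool_pos: [0.5664, -0.1601, 0.1562]
eef_rot: [0.0, 0.956, 0.293, 0.0]
force: [-0.4, -0.3, -2.6]
grip_width: 0.0223
grasp_force: 98.2
t 9.5333 pos [ 0.5664 -0.1601  0.1562] xyaw 34.02
shift cm [ 0.02 -0.09 -0.63] in goal axes [ 0.02 -0.09 -0.63] turn [ 0.001 -0.     0.   ]
F [-0.4 -0.3 -2.6] T [ 0.16 -0.23 -0.01] w 0.022342419335383584 gf 98.24381589889526
```

```bash
python3 -m creep '[[[0,-0.05,-0.2,0,0,0],[0,-0.04,-0.2,0,0,0],[0,0,-0.2,0,0,0],[0,0,0,0,0,0],[0,0,0,0,0,0]]]'
python3 go.py 0.5661 -0.1592 0.1625 34
```

```text
time_s: 9.95
tool_pos: [0.5658, -0.1593, 0.1617]
eef_rot: [0.0, 0.956, 0.293, 0.0]
force: [-0.4, -0.2, -1.9]
grip_width: 0.0226
grasp_force: 98.2
t 9.95 pos [ 0.5658 -0.1593  0.1617] xyaw 34.02
shift cm [ 0.03  0.01 -0.08] in goal axes [ 0.03  0.01 -0.08] turn [ 0. -0.  0.]
F [-0.4 -0.2 -1.9] T [ 0.17 -0.15  0.05] w 0.02261283487907561 gf 98.24352264404297
```

```bash
python3 -m creep '[[[-0.04,-0.967,-0.05,0,0,-0.08],[-0.04,-0.967,0,0,0,-0.08],[-0.04,-0.967,0,0,0,-0.08],[0,0,0,0,0,0]]]'
python3 go.py 0.4574 -0.1062 0.1625 94; python3 - <<'E'
from h import *
s=sense();a=R.from_quat(np.array(s['eef_rot'])[[1,2,3,0]]);print(np.array(s['tool_pos'])+a.apply([-.121,0,.0215]))
E
```

```text
time_s: 10.28
tool_pos: [0.5458, -0.1365, 0.1621]
eef_rot: [-0.0, 0.913, 0.407, -0.0]
force: [0.6, 0.1, -2.5]
grip_width: 0.0221
grasp_force: 98.3
t 10.2833 pos [ 0.5458 -0.1365  0.1621] xyaw 48.05
shift cm [-3.65 -8.6  -0.03] in goal axes [ 3.64 -8.6  -0.04] turn [-0.001 -0.    -0.802]
F [ 0.6  0.1 -2.5] T [ 0.23 -0.15 -0.05] w 0.022145051475230416 gf 98.26192617416382
[ 0.46487676 -0.22647898  0.14061167]
```

```bash
python3 -m creep '[[[-0.04,-0.967,0,0,0,-0.08],[-0.04,-0.967,0,0,0,-0.08],[-0.04,-0.967,0,0,0,-0.08],[-0.04,-0.967,0,0,0,-0.08],[-0.04,-0.967,0,0,0,-0.08],[0,0,0,0,0,0]]]'
python3 -m creep '[[[-0.04,-0.967,0,0,0,-0.08],[-0.04,-0.967,0,0,0,-0.08],[-0.04,-0.967,0,0,0,-0.08],[-0.04,-0.967,0,0,0,-0.08],[-0.04,-0.967,0,0,0,-0.08],[0,0,0,0,0,0],[0,0,0,0,0,0]]]'
python3 go.py 0.4574 -0.1062 0.1625 94; python3 - <<'E'
from h import *
s=sense();a=R.from_quat(np.array(s['eef_rot'])[[1,2,3,0]]);print(np.array(s['tool_pos'])+a.apply([-.121,0,.0215]))
a=camera('side');b=camera('top')
i=np.hstack([cv2.resize(a['color'][40:190,330:480],(400,400),interpolation=2),cv2.resize(b['color'][160:310,340:490],(400,400),interpolation=2)])
cv2.imwrite('pics/tw.png',i[:,:,::-1])
E
```

```text
time_s: 10.78
tool_pos: [0.5044, -0.1126, 0.1622]
eef_rot: [-0.0, 0.815, 0.579, -0.0]
force: [-0.0, -0.6, -2.6]
grip_width: 0.0221
grasp_force: 98.3
time_s: 11.37
tool_pos: [0.4583, -0.1066, 0.1623]
eef_rot: [0.0, 0.687, 0.727, 0.0]
force: [-0.1, 0.3, -2.7]
grip_width: 0.0225
grasp_force: 98.3
t 11.3667 pos [ 0.4583 -0.1066  0.1623] xyaw 93.29
shift cm [ 0.05 -0.08 -0.02] in goal axes [ 0.05 -0.08 -0.02] turn [ 0.001  0.    -0.012]
F [-0.1  0.3 -2.7] T [ 0.23  0.01 -0.03] w 0.022522006851039417 gf 98.31064224243164
[ 0.4652087  -0.22743945  0.14082843]
```

View pics/tw.png

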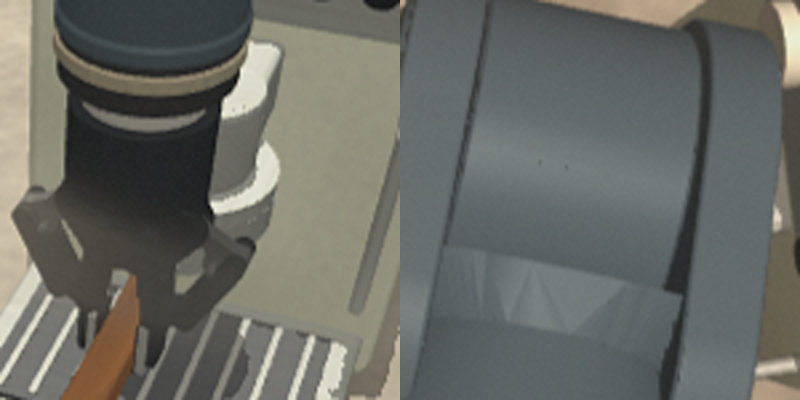

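The side crop shows the handle at about (105,340), pointing out under the gripper, and the collar at (250,180). The arm hides the rest. I'll finish the turn, then lower until the ledges carry the weight.

```bash
python3 -m creep '[[[0,-0.1,0.15,0,0,-0.012],[0,0,0.15,0,0,0],[0,0,0.1,0,0,0],[0,0,0,0,0,0],[0,0,0,0,0,0]]]'
python3 -m creep '[[[0,0,0.05,0,0,0],[0,0,0.05,0,0,0],[0,0,0,0,0,0],[0,0,0,0,0,0]]]'
python3 go.py 0.4574 -0.1062 0.1565 94
```

```text
time_s: 11.88
tool_pos: [0.4567, -0.1064, 0.158]
eef_rot: [-0.0, 0.68, 0.733, -0.0]
force: [0.3, 0.9, -1.7]
grip_width: 0.0226
grasp_force: 98.3
time_s: 12.22
tool_pos: [0.4567, -0.1064, 0.1571]
eef_rot: [-0.0, 0.68, 0.733, 0.0]
force: [-0.4, -0.9, -2.3]
grip_width: 0.0221
grasp_force: 98.3
t 12.2167 pos [ 0.4567 -0.1064  0.1571] xyaw 94.29
shift cm [0.01 0.07 0.06] in goal axes [0.01 0.07 0.06] turn [ 0.    -0.     0.005]
F [-0.4 -0.9 -2.3] T [0.23 0.02 0.  ] w 0.02208598678810529 gf 98.3037257194519
```

Not resting yet (expected TCP z ≈ 0.156), so I'll keep going.

```bash
for i in 1; do python3 -m creep '[[[0,0,0.05,0,0,0],[0,0,0.05,0,0,0],[0,0,0,0,0,0],[0,0,0,0,0,0]]]'; done
python3 go.py 0.4574 -0.1062 0.1565 94
python3 -m creep '[[[0,0,0.05,0,0,0],[0,0,0.05,0,0,0],[0,0,0,0,0,0],[0,0,0,0,0,0]]]'
python3 go.py 0.4574 -0.1062 0.1565 94
```

```text
time_s: 12.55
tool_pos: [0.4567, -0.1064, 0.1561]
eef_rot: [-0.0, 0.68, 0.733, -0.0]
force: [0.3, 0.1, -2.5]
grip_width: 0.0222
grasp_force: 98.3
t 12.55 pos [ 0.4567 -0.1064  0.1561] xyaw 94.3
shift cm [ 0.01  0.07 -0.04] in goal axes [ 0.02  0.07 -0.04] turn [-0.     0.     0.005]
F [ 0.3  0.1 -2.5] T [ 0.23  0.01 -0.02] w 0.022198350869125937 gf 98.30322504043579
time_s: 12.88
tool_pos: [0.4567, -0.1064, 0.1551]
eef_rot: [-0.0, 0.68, 0.733, -0.0]
force: [-0.3, -0.0, -2.4]
grip_width: 0.0222
grasp_force: 98.3
t 12.8833 pos [ 0.4567 -0.1064  0.1551] xyaw 94.3
shift cm [ 0.01  0.07 -0.14] in goal axes [ 0.01  0.07 -0.14] turn [-0.     0.     0.005]
F [-0.3 -0.  -2.4] T [ 0.18 -0.   -0.  ] w 0.0221726443080475 gf 98.30350041389465
```

```bash
python3 -m creep '[[[0,0,0.05,0,0,0],[0,0,0.05,0,0,0],[0,0,0,0,0,0],[0,0,0,0,0,0]]]'
python3 go.py 0.4574 -0.1062 0.1565 94
python3 -m creep '[[[0,0,0.05,0,0,0],[0,0,0.05,0,0,0],[0,0,0,0,0,0],[0,0,0,0,0,0]]]'
python3 go.py 0.4574 -0.1062 0.1565 94
```

```text
time_s: 13.22
tool_pos: [0.4567, -0.1064, 0.1541]
eef_rot: [-0.0, 0.68, 0.733, -0.0]
force: [0.3, 0.0, -2.8]
grip_width: 0.0224
grasp_force: 98.3
t 13.2167 pos [ 0.4567 -0.1064  0.1541] xyaw 94.3
shift cm [ 0.02  0.07 -0.24] in goal axes [ 0.02  0.07 -0.24] turn [-0.     0.     0.005]
F [ 0.3  0.  -2.8] T [0.24 0.08 0.05] w 0.022374365845646584 gf 98.3032214641571
time_s: 13.55
tool_pos: [0.4568, -0.1064, 0.1532]
eef_rot: [0.0, 0.68, 0.733, 0.0]
force: [0.2, 0.1, -1.9]
grip_width: 0.0224
grasp_force: 98.4
t 13.55 pos [ 0.4568 -0.1064  0.1532] xyaw 94.3
shift cm [ 0.02  0.06 -0.33] in goal axes [ 0.02  0.06 -0.33] turn [0.    0.    0.005]
F [ 0.2  0.1 -1.9] T [0.06 0.   0.03] w 0.022391085284997576 gf 98.39600443840027
```

```bash
python3 -m creep '[[[0,0,0.05,0,0,0],[0,0,0,0,0,0],[0,0,0,0,0,0]]]'
python3 go.py 0.4574 -0.1062 0.1565 94
python3 -m creep '[[[0,0,0,0,0,0],[0,0,0,0,0,0],[0,0,0,0,0,0],[0,0,0,0,0,0],[0,0,0,0,0,0],[0,0,0,0,0,0]]]' 0 20
python3 go.py 0.4574 -0.1062 0.1565 94
```

```text
time_s: 13.8
tool_pos: [0.4568, -0.1065, 0.1528]
eef_rot: [0.0, 0.68, 0.733, -0.0]
force: [-1.4, -0.6, 1.5]
grip_width: 0.0226
grasp_force: 98.7
t 13.8 pos [ 0.4568 -0.1065  0.1528] xyaw 94.29
shift cm [ 0.03  0.06 -0.37] in goal axes [ 0.03  0.06 -0.37] turn [0.    0.    0.005]
F [-1.4 -0.6  1.5] T [-0.24  0.07 -0.02] w 0.022561171845750003 gf 98.7320065498352
time_s: 14.3
tool_pos: [0.4567, -0.1064, 0.1526]
eef_rot: [-0.0, 0.68, 0.733, -0.0]
force: [0.2, -0.7, 1.0]
grip_width: 0.0852
grasp_force: 0.0
t 14.3 pos [ 0.4567 -0.1064  0.1526] xyaw 94.3
shift cm [ 0.01  0.07 -0.39] in goal axes [ 0.01  0.07 -0.39] turn [-0.    -0.     0.005]
F [ 0.2 -0.7  1. ] T [-0.03  0.    0.07] w 0.08523593759091364 gf 0.0
```

```bash
python3 -m creep '[[[0,0,-0.8,0,0,0],[0,0,-1.5,0,0,0],[0,0,-2,0,0,0],[0,0,-2,0,0,0],[0,0,-2,0,0,0],[0,0,-2,0,0,0],[1,0,-1,0,0,0],[2,0,0,0,0,0]]]'
python3 -m creep '[[[2.4,-1,0,0,0,0],[2.4,-1,0,0,0,0],[2.4,-1,0,0,0,0],[2.4,-1,0,0,0,0],[2.4,-1,0,0,0,0],[2,-1,0,0,0,0],[1,0,0,0,0,0],[0,0,0,0,0,0]]]'
python3 - <<'E'
from h import *
a=camera('side');b=camera('top'); import pickle; pickle.dump((a,b),open('fin.pkl','wb'))
i=np.hstack([cv2.resize(a['color'][40:240,300:500],(400,400),interpolation=2),cv2.resize(b['color'][130:330,250:450],(400,400),interpolation=2)])
cv2.imwrite('pics/fin.png',i[:,:,::-1])
E
```

```text
time_s: 14.97
tool_pos: [0.4554, -0.0771, 0.268]
eef_rot: [0.002, 0.681, 0.732, 0.001]
force: [-0.6, 0.5, 0.2]
grip_width: 0.0855
grasp_force: 0.0
time_s: 15.63
tool_pos: [0.3826, 0.0705, 0.2658]
eef_rot: [-0.0, 0.679, 0.734, 0.0]
force: [-0.0, 0.4, 0.6]
grip_width: 0.0855
grasp_force: 0.0
```

View pics/fin.png

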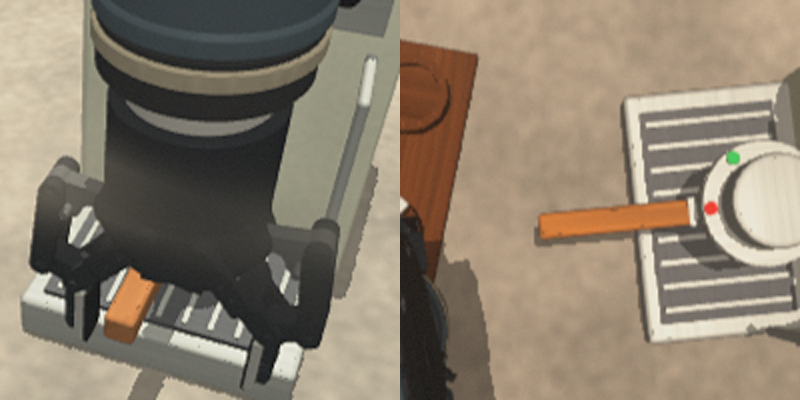

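The portafilter hangs by itself with its handle at the red dot. In the top crop the handle's upper edge runs from (540,214) to (688,202), and the red dot is at (711,208). I'll check the angle.

```bash
python3 - <<'E'
from h import *
import pickle
S,T=pickle.load(open('fin.pkl','rb'))
f=lambda x,y,z:onz(T,250+(x-400)/2,130+y/2,z)
for (p,q) in(((540,214),(688,202)),((541,238),(690,226))):
    a=f(*p,.164);b=f(*q,.164);d=a-b;print(np.degrees(np.arctan2(d[1],d[0])),a,b)
r=f(711,208,.2095)-[.4658,-.2269,.2095];print('red',np.degrees(np.arctan2(r[1],r[0])))
a=f(625,98,.04);b=f(648,341,.04);print('tray front normal',np.degrees(np.arctan2(b[1]-a[1],b[0]-a[0]))+180+ -90)
E
```

```text
93.5737097574036 [ 0.46100037 -0.03011917  0.164     ] [ 0.46951743 -0.16649243  0.164     ]
93.52709224988244 [ 0.43900658 -0.03065325  0.164     ] [ 0.44745084 -0.16765246  0.164     ]
red 94.59086861353207
tray front normal -86.07444050390515
```

```bash
python3 -c "from cell import job_done; print(job_done())"
```

```text
the job is handed in; nothing more can be done
None
```

The wooden-handled portafilter is locked in the group and hangs by itself, with its handle within about 1° of the red mark; the arm is clear, the black-handled one was left in the stand, and I handed the job in at about 16 s.

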